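# Back off a ratchet clamp and take out the block

## Robot

A 6-joint arm with a two-finger parallel gripper is mounted at the origin on the work surface; the furniture and walls round the work are solid. World frame = base frame: x ahead of the robot, y to its left, z up, the work surface at z = 0. Lengths are in mm, angles in rad, forces in N, time in s.
With the tool pointing down it reaches from about 275 to 875 mm from the base axis. Payload 12.5 kg.
Tool frame: the origin (TCP) lies on the centre line of the jaws, within the pads' length; the fingertips stand tip_extent ahead of it and the grasp point (between the pads) lies 5 mm behind it (tip_extent is the distance from the TCP to the fingertips, in mm); y points along the fingers, z is the direction in which the jaws open and shut, and the axes are right-handed (so a half turn about y gives the same grasp; the last joint's range is limited). The gripper opens to 85 mm and grips with 20 to 120 N. Pads are 22 mm wide; open, the fingers measure 114 mm over their backs; the gripper's body (76 mm by 85 mm) begins 54 mm behind the grasp point. The pads swing forward as they close: fully open they stand 13 mm farther back than shut.
Start: joints at [-1.233, 0.351, 1.652, -0, 1.139, -0.085], TCP at [225.69, -501.546, 245.29] pointing down, gripper open.
Joint ranges: [-2.75, 2.75], [-0.79, 2.1], [0.01, 2.65], [-1.57, 4.71], [0.07, 3.14], [-2.87, 2.87]. Speed limits (rad/s): [2.22, 2.22, 2.79, 3.14, 3.14, 3.14].

## Interface

Orientations are given as a 3x3 rotation matrix whose columns are the frame's x, y, z axes.
In Python, from plant import * gives the robot as it stands.
- The arm moves only by the tool send_rows, never from a script. Its argument "steps" is one flat list of numbers, 5 for each row, row after row: the opening, from -1 (shut) to 1 (fully open), so that 0 is half open, then the shift along the tool's x, y, z in m, then the turn about the tool's y in degrees. In form: [gripper, tx, ty, tz, spin, gripper, tx, ty, tz, spin, ...]. A call has exactly 8 rows; each row shifts and turns the commanded pose from where the row before left it, along the tool's axes as they then stand; what a row does not reach is not made up. A row lasts 1/10 s, in which the tool goes at most 50 mm and 8.59 degrees, less where a joint would pass 70% of its speed; a pose out of reach is approached as far as the arm can. A call is refused whole if a number of a shift passes 0.05 or a number of a turn 8.59, either way. A call with a gripper value outside its range is refused whole. The fingers move at their own pace and stop on an object; "force" is the grip in N (left out, the last holds). Time passes only in rows, so rows that do not move let the fingers close, or fill a call up. It gives the time, the measured TCP pose, the force and the opening at its end, in the units of the state.
- read_state(): the state, without advancing time (a new reading comes with each control period).
- camera(name): name is "scene" or "side" or "wrist"; returns (picture, depth): 480x640x3 uint8, red, green, blue; 480x640 float32, mm along the optical axis (not along the pixel's ray), 0 where there is no reading.
- camera_info(name): a dict with "fx", "fy", "cx", "cy" (pixels), "k1" (the pictures are not rectified: a ray, as slopes to the right and down, at radius r is drawn at 1 + k1 r^2 times it, then the intrinsics apply), "camera_from_world" (4x4, takes a point from world to camera coordinates); the wrist camera has in their place "tool_from_camera" (4x4, takes a point from camera to tool coordinates, whose origin is the TCP and whose axes are the tool frame's). Camera axes: x right, y down, z forward; pixel columns grow to the right and rows downward; lengths in mm; the calibration is good to about 2 mm. A picture is of the moment at which its call begins: read the wrist's pose just before it. camera_info takes no time and is no camera call.
- hand_in(): hands the job in, once; it reports no verdict.
The state is a dict: "time_s": time; "joint_pos": joint angles; "joint_velocities": joint speeds; "joint_torque": joint torques, N m; "tcp_pos": TCP position; "eef_rot": TCP orientation; "force": force on the tool from outside, world axes, zero at the start; "ft_torque": the same for the moment, N m; "finger_gap": finger opening in mm.
Only numpy, scipy, OpenCV 4.12 (cv2) and the standard library are available. Lean on these libraries where they do the work, as an engineer would, in place of code of your own. Each camera call takes 0.05 s, during which the arm holds its last target.

## Task

The bored steel block is held in the ratchet clamp. Press the thumb screw on the pawl's tail down gently (never more than about 15 N) and keep it down until the sliding jaw has run fully back. Then lift the block out and stand it upright in the middle of the black steel plate, leaving the other things where they are.

Things in the scene. Friction and masses are not known exactly. Their poses are not given: they have to be found in the camera images.
- clamp: Bare steel ratchet clamp, fixed. Origin: on the bench under the middle of the clamped block; z up. Base plate 70 (x) by 226 mm (y -50 to +176), 10 mm thick. Along +y: fixed jaw (y -41 to -25, top z 40 mm), block (to +25), sliding jaw with sprung face (+25 to +51, 50 mm wide, top z 41), ratchet wheel, pawl.
- wheel_axle (a point): Axle of the toothed ratchet wheel (48 mm diameter, turns about the clamp's x), at y = 88 mm, z = 36 mm in the clamp's frame. It is geared to the sliding jaw. Two upright cheek plates flank it (y 83 to 129, outer faces at x = +-30 mm, tops at z = 62 mm).
- pawl: Dark steel rocker bar 92 by 12 mm over the wheel. Origin: its pivot pin, y = 122, z = 58 mm in the clamp's frame; axes as the clamp's at rest. It turns about x. A spring holds its nose down in the wheel's teeth. Top at z = 70 mm up to y = 134; beyond, the tail is cranked down and carries the screw. Over 15 N from the robot bends it. Let go too soon, it drops into the next tooth and the jaw stops.
- stop_foot (a point): Point on the base plate (10 mm above the bench) straight below the thumb screw on the pawl's tail: x = 0, y = 164 mm in the clamp's frame. The knurled round screw is 20 mm wide; its flat top is 59 to 74 mm above the bench: it is screwed out by an unmeasured amount that differs each time, so find it by touch. Pressing does not turn or sink it in the tail.
- jaw (a joint): Sliding jaw, m: 0 = closed on the block, 0.022 = fully back (to the clamp's +y). A spring drives it back against a damper, in about 2 to 3 s, while the pawl is held off: the screw needs about 3 N to start moving and 5 to 8 N to free the wheel, about 4 mm down; about 6 mm down the tail meets a hard stop and the force shoots up.
- block: Grey steel block with a bore, 43 (x) by 50 (y) by 51 mm (z), about 0.3 kg, standing on the clamp's base plate 10 mm above the bench, its axes along the clamp's. Origin: middle of its underside, z up. Its two x faces are free, to be gripped from above across 42 mm; the jaws hold the y faces.
- plate_top (a point): Middle of the upper face, 8 mm above the bench, of the flat black steel plate, 60 (x) by 79 (y) by 8 mm, fixed to the bench on the robot's left of the clamp.
- spring: Loose bystander: coil spring, 24 mm thick, 63 mm long, lying at the back. Not to be moved.
- bearing: Loose bystander: ball bearing lying flat, 52 mm wide, 15 mm tall, on the near side. Not to be moved.
Things that resemble listed ones, but are neither listed nor needed, are in the scene too. What is shaped like the block but green or yellow is not meant.

How it is judged:
By the outcome, as a careful person would: the job done as asked, in the order asked, and still so for the second after the job is handed in, with the robot touching nothing.
It also fails if it takes over 51 s, if anything falls off the work surface, if the arm or the gripper's body presses on something with over 40 N, if the wrist force passes 120 N, or if a joint passes its speed limit or range.

## Working session

There is one attempt and no reset: what is moved stays moved. The work goes in short steps, Python scripts to look and compute and a tool call to move; the robot and the scene stay as the last step left them, time stands still between calls to the robot, and variables do not carry over. Pictures are saved under pics/ and viewed, and the job is handed in when it is done.

Besides the shell and the picture viewer there is one more tool, called after "Call:" as a command line: name --argument value ..., lists and objects as JSON in quotes. send_rows: Moves the arm, as the interface text tells. Its arguments: {"type":"object","properties":{"steps":{"type":"array","items":{"type":"number"}},"force":{"type":"number"}},"required":["steps"]}

```bash
mkdir -p pics; ls; python3 - <<'E'
from plant import *
import cv2
s=read_state();print(s)
for n in["scene","side"]:
    p,d=camera(n);cv2.imwrite(f"pics/{n}0.png",p[:,:,::-1]);import numpy as np;np.save(f"pics/{n}0_d.npy",d);np.save(f"pics/{n}0.npy",p);print(camera_info(n))
print(camera_info("wrist"))
E
```

```text
pics
{'time_s': 0.0, 'joint_pos': array([-1.23260947e+00,  3.51206887e-01,  1.65247210e+00,  3.02971563e-05,
        1.13911998e+00, -8.46215473e-02]), 'joint_velocities': array([-0.00118903, -0.00119834, -0.00014298, -0.00067101,  0.00190648,
        0.00045797]), 'joint_torque': array([ 2.18585847e-04, -5.06103587e+01, -2.91402572e+01, -1.29314744e-04,
        4.54240522e-03, -5.37170692e-06]), 'tcp_pos': array([ 225.58303861, -501.23581164,  244.75624509]), 'eef_rot': array([[-9.11945419e-01, -3.74270527e-04,  4.10311360e-01],
       [-4.10311511e-01,  1.14712189e-03, -9.11944707e-01],
       [-1.29363118e-04, -9.99999272e-01, -1.19968006e-03]]), 'force': array([ 0.25184265, -0.19273551, -0.00960324]), 'ft_torque': array([-0.03958695, -0.02155676,  0.00488537]), 'finger_gap': 85.64695137082568}
{'fx': 560.504504912288, 'fy': 560.504504912288, 'cx': 309.9408847354229, 'cy': 242.8987905972837, 'k1': -0.08018115206188788, 'camera_from_world': array([[ 8.44737070e-01, -5.35019459e-01, -1.31704786e-02,
        -4.92061230e+02],
       [-2.62535315e-01, -3.92818571e-01, -8.81344869e-01,
[... 488 characters left out ...]
296e-01,
         1.98570012e+02],
       [ 2.63475752e-01, -8.30256654e-01, -4.91176563e-01,
         6.63658527e+02],
       [ 0.00000000e+00,  0.00000000e+00,  0.00000000e+00,
         1.00000000e+00]])}
{'fx': 395.49485168295666, 'fy': 395.49485168295666, 'cx': 319.27352998067767, 'cy': 235.00753368398054, 'k1': -0.0691648424396206, 'tool_from_camera': array([[ 5.62825138e-04,  9.45593937e-01,  3.25348721e-01,
        -8.34080248e+01],
       [-9.68275769e-04, -3.25348104e-01,  9.45593821e-01,
        -1.28835247e+02],
       [ 9.99999373e-01, -8.47231255e-04,  7.32481605e-04,
         2.03812221e-01],
       [ 0.00000000e+00,  0.00000000e+00,  0.00000000e+00,
         1.00000000e+00]])}
```

View pics/scene0.png

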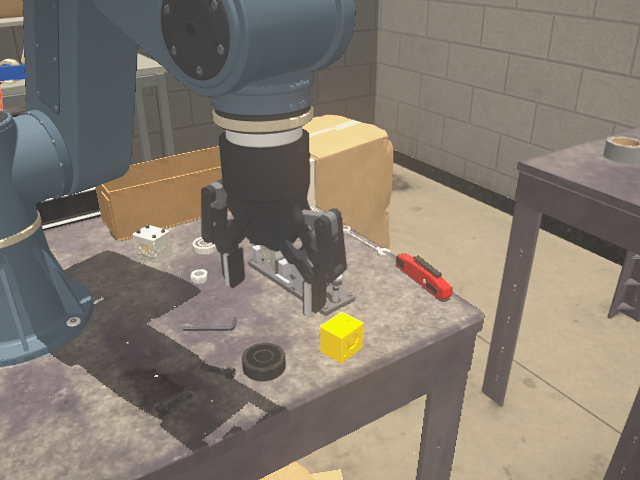

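View pics/side0.png

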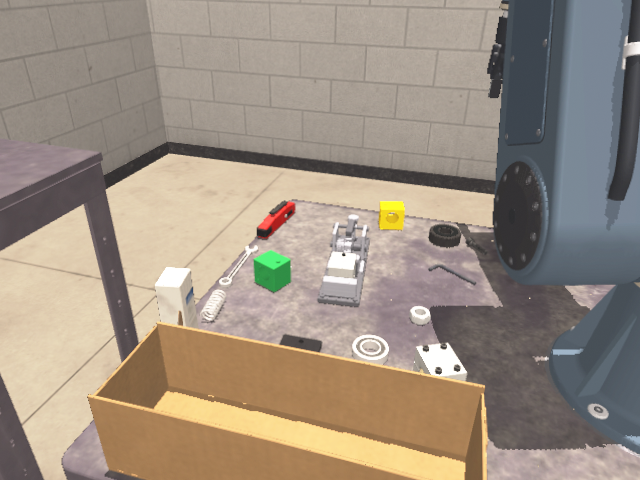

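```bash
python3 - <<'E'
import plant
print([n for n in dir(plant) if not n.startswith('__')])
print(getattr(plant,'tip_extent',None))
E
```

```text
['PlanningError', 'camera', 'camera_info', 'hand_in', 'read_state', 'tip_extent']
14.0
```

```bash
cat > h.py <<'E'
import numpy as np, cv2
from plant import *
def rays(name,uv,info=None):
    c=info or camera_info(name);uv=np.atleast_2d(np.float64(uv))
    K=np.array([[c['fx'],0,c['cx']],[0,c['fy'],c['cy']],[0,0,1]])
    n=cv2.undistortPoints(uv.reshape(-1,1,2),K,np.array([c['k1'],0,0,0.])).reshape(-1,2)
    return np.c_[n,np.ones(len(n))]
def w_from_c(name,state=None):
    c=camera_info(name)
    if name!='wrist': return np.linalg.inv(c['camera_from_world'])
    T=np.eye(4);T[:3,:3]=state['eef_rot'];T[:3,3]=state['tcp_pos'];return T@c['tool_from_camera']
def onplane(name,uv,z,state=None):
    T=w_from_c(name,state);r=rays(name,uv)@T[:3,:3].T;o=T[:3,3]
    return o+r*((z-o[2])/r[:,2])[:,None]
def cloud(name,d,state=None):
    v,u=np.mgrid[0:480,0:640];T=w_from_c(name,state)
    r=rays(name,np.c_[u.ravel(),v.ravel()])*d.ravel()[:,None]
    P=r@T[:3,:3].T+T[:3,3];P[d.ravel()==0]=np.nan
    return P.reshape(480,640,3)
E
python3 - <<'E'
from h import *
p=np.load('pics/side0.npy');
c=p[190:360,190:460];cv2.imwrite('pics/sidecrop0.png',cv2.resize(c,None,fx=2.9,fy=2.9,interpolation=cv2.INTER_CUBIC)[:,:,::-1])
P=cloud('side',np.load('pics/side0_d.npy'))
for n,uv in dict(bench=(300,300),blocktop=(343,265),fixjaw=(343,283),plate=(300,344),wheel=(350,245),screw=(352,217),green=(272,260)).items(): print(n,P[uv[1],uv[0]].round(1))
E
```

```text
bench [506.6 -35.    1.3]
blocktop [444.5 -74.5  59.8]
fixjaw [437.8 -52.4  39.6]
plate [468.   74.8   7.5]
wheel [ 453.7 -159.7   49.8]
screw [ 472.7 -248.8   61.1]
green [567.8 -65.   50.7]
```

View pics/sidecrop0.png

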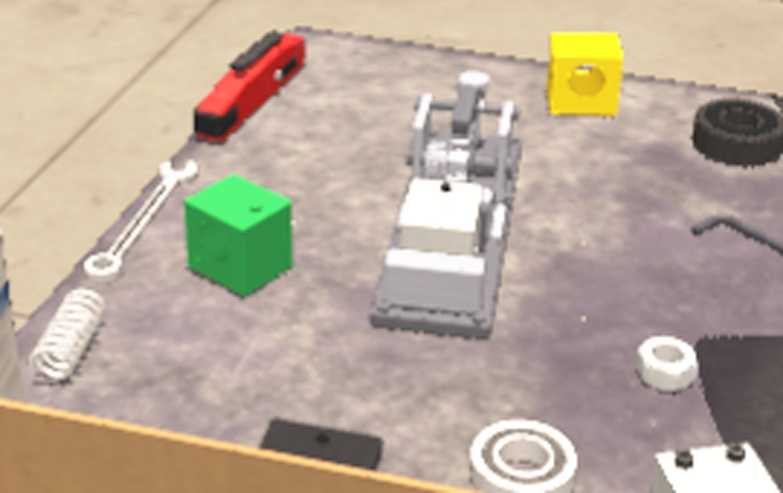

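Call:
send_rows --steps '[1, -0.036, 0, -0.0254, 0, 1, -0.036, 0, -0.0254, 0, 1, -0.036, 0, -0.0254, 0, 1, -0.036, 0, -0.0254, 0, 1, -0.036, 0, -0.0254, 0, 1, -0.036, 0, -0.0254, 0, 1, -0.036, 0, -0.0254, 0, 1, -0.036, 0, -0.0254, 0]'

```text
time_s: 0.9
tcp_pos: [405.5, -196.4, 245.2]
eef_rot: [[-0.912, -0.0, 0.41], [-0.41, 0.0, -0.912], [0.0, -1.0, -0.0]]
force: [0.5, -1.0, -0.1]
finger_gap: 85.2
```

Call:
send_rows --steps '[1, -0.036, 0, -0.0254, 0, 1, -0.036, 0, -0.0254, 0, 1, 0, 0, 0, -8.5, 1, 0, 0, 0, -8.5, 1, 0, 0, 0, -8.5, 1, 0, 0, 0, -8.5, 1, 0, 0, 0, -8.5, 1, 0, 0, 0, -8.5]'

```text
time_s: 1.7
tcp_pos: [449.6, -122.1, 245.1]
eef_rot: [[-0.249, -0.001, 0.968], [-0.968, 0.0, -0.249], [-0.0, -1.0, -0.001]]
force: [-0.3, -0.1, 0.3]
finger_gap: 85.3
```

Call:
send_rows --steps '[1, 0, 0, 0, -8.5, 1, 0, 0, 0, -8.5, 1, 0, 0, 0, -6, 1, 0, 0, 0, 0, 1, 0, 0, 0, 0, 1, 0, 0, 0, 0, 1, 0, 0, 0, 0, 1, 0, 0, 0, 0]'

```text
time_s: 2.5
tcp_pos: [449.8, -122.2, 245.3]
eef_rot: [[0.142, 0.0, 0.99], [-0.99, 0.0, 0.142], [-0.0, -1.0, 0.0]]
force: [-0.5, -0.1, -0.4]
finger_gap: 85.3
```

```bash
python3 - <<'E'
from h import *
s=read_state();print(s['time_s'],s['tcp_pos'],s['eef_rot'],s['joint_pos'],s['force'])
p,d=camera('wrist');np.savez('pics/w1.npz',p=p,d=d,R=s['eef_rot'],t=s['tcp_pos']);cv2.imwrite('pics/w1.png',p[:,:,::-1])
E
```

```text
2.5 [ 449.77198304 -122.18590499  245.29961524] [[ 1.42208568e-01  2.12938309e-05  9.89836715e-01]
 [-9.89836715e-01  2.54490171e-05  1.42208567e-01]
 [-2.21622063e-05 -9.99999999e-01  2.46964839e-05]] [-3.65213125e-01  1.97372721e-01  1.85904067e+00  3.54774858e-05
  1.08516846e+00 -5.07921988e-01] [-0.5094965  -0.06298254 -0.41255893]
```

View pics/w1.png

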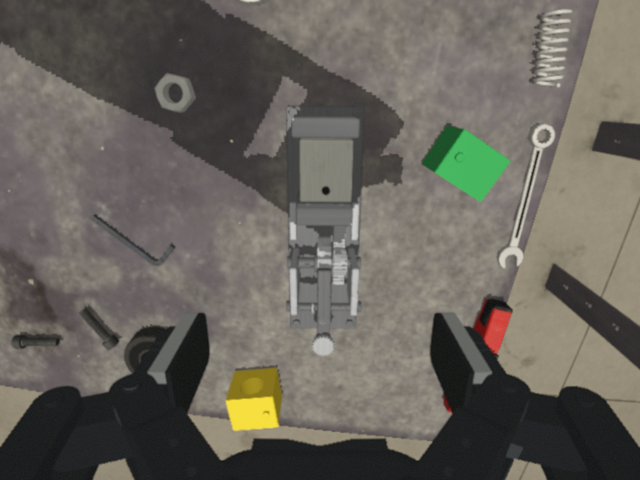

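```bash
python3 - <<'E'
from h import *
z=np.load('pics/w1.npz');p=z['p'];c=p[95:365,270:380]
cv2.imwrite('pics/w1c.png',cv2.resize(c,None,fx=2.2*2,fy=2.2,interpolation=cv2.INTER_CUBIC)[:,:,::-1])
P=cloud('wrist',z['d'],dict(eef_rot=z['R'],tcp_pos=z['t']))
print('col325 heights');print([(v,P[v,325].round(0).tolist()) for v in range(104,365,6)])
print('row160');print([(u,P[160,u].round(1).tolist()) for u in range(280,375,4)])
print('row346');print([(u,P[346,u].round(1).tolist()) for u in range(306,342,2)])
E
```

```text
col325 heights
[(104, [443.0, -43.0, -1.0]), (110, [444.0, -48.0, 9.0]), (116, [445.0, -53.0, 10.0]), (122, [445.0, -56.0, 40.0]), (128, [445.0, -61.0, 41.0]), (134, [446.0, -66.0, 40.0]), (140, [446.0, -69.0, 58.0]), (146, [447.0, -73.0, 59.0]), (152, [448.0, -78.0, 59.0]), (158, [448.0, -83.0, 57.0]), (164, [449.0, -87.0, 58.0]), (170, [450.0, -92.0, 58.0]), (176, [451.0, -97.0, 57.0]), (182, [451.0, -102.0, 59.0]), (188, [452.0, -106.0, 62.0]), (194, [452.0, -111.0, 61.0]), (200, [453.0, -116.0, 60.0]), (206, [456.0, -129.0, 31.0]), (212, [456.0, -131.0, 41.0]), (218, [457.0, -137.0, 40.0]), (224, [457.0, -142.0, 42.0]), (230, [460.0, -158.0, 10.0]), (236, [461.0, -164.0, 12.0]), (242, [460.0, -160.0, 39.0]), (248, [460.0, -162.0, 49.0]), (254, [461.0, -167.0, 51.0]), (260, [461.0, -170.0, 56.0]), (266, [462.0, -177.0, 54.0]), (272, [462.0, -175.0, 70.0]), (278, [463.0, -181.0, 70.0]), (284, [463.0, -186.0, 71.0]), (290, [464.0, -191.0, 71.0]), (296, [465.0, -198.0, 70.0]), (302, [466.0, -203.0, 70.0]), (308, [467.0, -210.0, 69.0]), (314, [468.0, -215.0, 70.0]), (320, [469.0, -221
[... 762 characters left out ...]
 -81.2, 58.5]), (356, [478.4, -87.1, 10.1]), (360, [482.0, -86.6, 10.1]), (364, [487.0, -87.3, 0.5]), (368, [490.5, -86.6, 1.5]), (372, [494.3, -86.1, 1.0])]
row346
[(306, [459.7, -297.9, 1.6]), (308, [461.9, -298.2, 0.7]), (310, [464.2, -298.0, 0.6]), (312, [461.8, -257.2, 59.1]), (314, [463.7, -257.5, 58.3]), (316, [465.4, -255.8, 60.4]), (318, [467.2, -255.3, 60.7]), (320, [469.1, -255.2, 60.5]), (322, [471.1, -255.8, 59.3]), (324, [472.9, -255.5, 59.3]), (326, [474.7, -254.9, 59.8]), (328, [476.5, -254.3, 60.3]), (330, [478.4, -254.2, 60.0]), (332, [480.3, -254.1, 59.9]), (334, [482.5, -255.3, 57.7]), (336, [492.8, -293.7, 1.0]), (338, [495.1, -294.2, -0.2]), (340, [497.3, -293.5, 0.4])]
```

View pics/w1c.png

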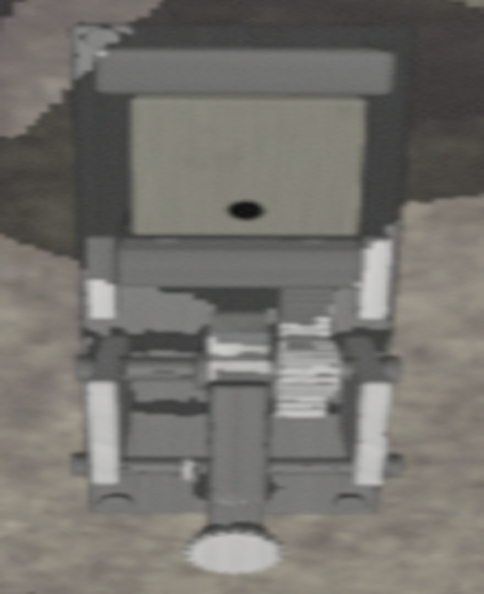

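```bash
python3 - <<'E'
from h import *
z=np.load('pics/w1.npz');p=z['p'];d=z['d'];st=dict(eef_rot=z['R'],tcp_pos=z['t'])
P=cloud('wrist',d,st);Z=P[:,:,2]
m=np.zeros((480,640),bool);m[125:206,290:366]=1
k=m&(Z>53)&(Z<66)
print('blk z',np.median(Z[k]))
v,u=np.nonzero(k);X=onplane('wrist',np.c_[u,v],61,st)[:,:2]
r=cv2.minAreaRect(X.astype(np.float32));print('block',r,k.sum())
m[:]=0;m[334:362,305:342]=1;k=m&(Z>54)&(Z<66)
zs=np.median(Z[k]);v,u=np.nonzero(k);X2=onplane('wrist',np.c_[u,v],zs,st)[:,:2]
print('screw z',zs,cv2.minEnclosingCircle(X2.astype(np.float32)),X2.mean(0),[np.c_[u,v].mean(0)])
# base plate & bench heights for bias
for n,(a,b,c,e) in dict(bench=(300,340,200,260),pawl=(285,318,320,328),jaw=(118,132,300,350)).items(): print(n,np.nanmedian(Z[a:b,c:e]))
b=np.array(r[0]);s=X2.mean(0);dd=s-b;print(dd,np.hypot(*dd),np.degrees(np.arctan2(dd[1],dd[0])))
# baseplate: z 6..14 corners
k=(Z>5)&(Z<70);k[:, :270]=0;k[:,380:]=0;k[:100]=0;k[332:]=0
v,u=np.nonzero(k&(Z<14));X3=onplane('wrist',np.c_[u,v],10,st)[:,:2]
r3=cv2.minAreaRect(X3.astype(np.float32));print('base',r3)
# side view block top & screw
P=cloud('side',np.load('pics/side0_d.npy'));
for n,(a,b,c,e,lo,hi) in dict(block=(240,290,320,365,54,66),screw=(208,228,340,365,54,80),plate=(330,360,270,330,4,12)).items():
    S=P[a:b,c:e].reshape(-1,3);S=S[(S[:,2]>lo)&(S[:,2]<hi)];print(n,len(S),cv2.minAreaRect(S[:,:2].astype(np.float32)),np.median(S,0))
E
```

```text
blk z 58.390146276797054
block ((450.6361389160156, -92.66142272949219), (41.48460388183594, 49.867637634277344), 7.293729305267334) 3251
screw z 59.45401290394773 ((471.8565368652344, -254.19955444335938), 11.809260368347168) [ 471.852357  -254.0341965] [array([323.07466667, 344.6       ])]
bench 0.5192622111652554
pawl 70.34083833834484
jaw 40.09684421207396
[  21.21621808 -161.37277377] 162.76148200528925 -82.51009013803693
base ((458.5776062011719, -155.52398681640625), (69.96033477783203, 225.04547119140625), 7.771459102630615)
block 439 ((453.3560485839844, -116.94570922851562), (42.06892776489258, 104.86124420166016), 7.262101173400879) [449.50735932 -87.91264985  58.90165225]
screw 170 ((469.6972351074219, -225.05899047851562), (45.330379486083984, 78.17222595214844), 26.74600601196289) [ 466.37657729 -213.49424476   61.98664647]
plate 501 ((467.9100036621094, 71.89950561523438), (60.31460189819336, 28.614280700683594), 2.333256244659424) [467.52448706  71.96007841   8.08793214]
```

Call:
send_rows --steps '[-1, 0.0336, 0.005, 0.0046, 0.6, -1, 0.0336, 0.03, 0, 0, -1, 0.0336, 0.03, 0, 0, -1, 0.0335, 0.03, 0, 0, -1, 0, 0.03, 0, 0, -1, 0, 0, 0, 0, -1, 0, 0, 0, 0, -1, 0, 0, 0, 0]' --force 40

```text
time_s: 3.35
tcp_pos: [473.2, -254.5, 122.0]
eef_rot: [[0.133, 0.002, 0.991], [-0.991, -0.001, 0.133], [0.001, -1.0, 0.002]]
force: [0.4, 0.2, -0.3]
finger_gap: -0.2
```

```bash
python3 - <<'E'
from h import *
s=read_state();print(s['time_s'],s['tcp_pos'],s['eef_rot'][:,0],s['force'],s['finger_gap'])
p,d=camera('wrist');np.savez('pics/w2.npz',p=p,d=d,R=s['eef_rot'],t=s['tcp_pos']);cv2.imwrite('pics/w2.png',p[:,:,::-1])
p,d2=camera('side');cv2.imwrite('pics/s2.png',cv2.resize(p[120:300,260:480],None,fx=3,fy=3)[:,:,::-1])
P=cloud('wrist',d,s)
for v in range(280,470,10): print(v,P[v,[300,319,323,340]].round(0).tolist())
E
```

```text
3.35 [ 473.24086153 -254.49952115  121.99731996] [ 0.13326436 -0.99107946  0.00145088] [ 0.37515365  0.22673479 -0.32267995] -0.15658857148878208
280 [[465.0, -293.0, -1.0], [474.0, -263.0, 59.0], [476.0, -262.0, 60.0], [492.0, -289.0, -0.0]]
290 [[465.0, -300.0, 0.0], [479.0, -298.0, 1.0], [482.0, -298.0, -0.0], [493.0, -297.0, -0.0]]
300 [[466.0, -308.0, 0.0], [471.0, -244.0, 116.0], [473.0, -244.0, 116.0], [495.0, -304.0, 0.0]]
310 [[464.0, -248.0, 117.0], [471.0, -244.0, 124.0], [473.0, -244.0, 123.0], [480.0, -247.0, 116.0]]
320 [[nan, nan, nan], [471.0, -244.0, 130.0], [473.0, -243.0, 131.0], [479.0, -247.0, 124.0]]
330 [[465.0, -245.0, 137.0], [471.0, -244.0, 137.0], [473.0, -244.0, 137.0], [479.0, -247.0, 130.0]]
340 [[465.0, -245.0, 142.0], [471.0, -244.0, 143.0], [473.0, -244.0, 142.0], [478.0, -244.0, 142.0]]
350 [[465.0, -245.0, 148.0], [471.0, -245.0, 146.0], [473.0, -246.0, 145.0], [478.0, -243.0, 149.0]]
360 [[466.0, -244.0, 154.0], [472.0, -249.0, 146.0], [473.0, -249.0, 145.0], [477.0, -242.0, 155.0]]
370 [[466.0, -245.0, 158.0], [472.0, -253.0, 146.0], [474.0, -253.
[... 243 characters left out ...]
466.0, -238.0, 177.0], [474.0, -266.0, 145.0], [475.0, -265.0, 146.0], [475.0, -237.0, 177.0]]
410 [[466.0, -240.0, 178.0], [493.0, -405.0, 1.0], [496.0, -404.0, 2.0], [475.0, -238.0, 179.0]]
420 [[466.0, -240.0, 181.0], [494.0, -415.0, 1.0], [498.0, -415.0, 0.0], [475.0, -238.0, 182.0]]
430 [[467.0, -244.0, 181.0], [615.0, -1308.0, -865.0], [630.0, -1307.0, -866.0], [475.0, -240.0, 183.0]]
440 [[467.0, -249.0, 178.0], [621.0, -1355.0, -863.0], [636.0, -1354.0, -864.0], [477.0, -248.0, 178.0]]
450 [[467.0, -246.0, 184.0], [471.0, -245.0, 184.0], [472.0, -245.0, 184.0], [476.0, -244.0, 184.0]]
460 [[467.0, -244.0, 188.0], [471.0, -245.0, 187.0], [472.0, -243.0, 189.0], [476.0, -244.0, 187.0]]
```

View pics/w2.png

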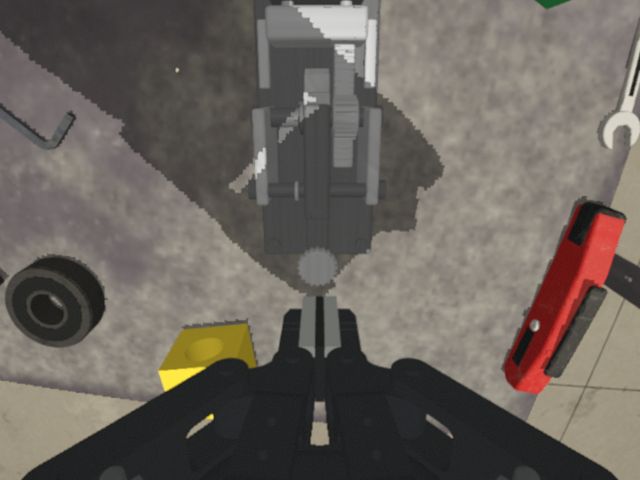

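View pics/s2.png

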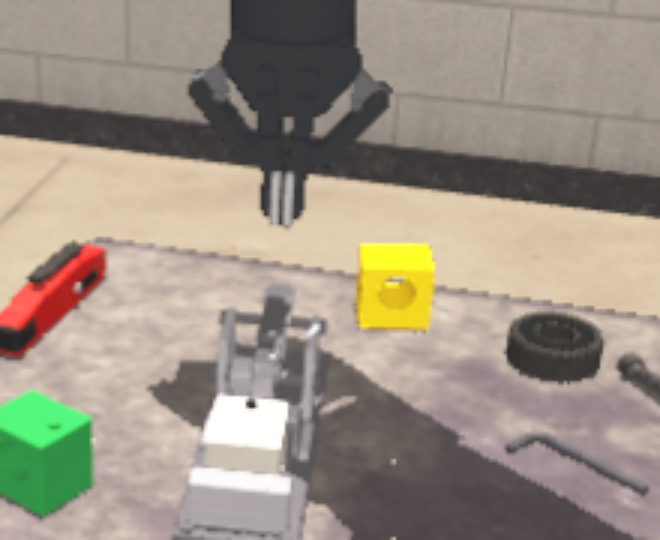

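```bash
python3 - <<'E'
from h import *
z=np.load('pics/w2.npz');d=z['d'];st=dict(eef_rot=z['R'],tcp_pos=z['t']);P=cloud('wrist',d,st);Z=P[:,:,2]
m=np.zeros((480,640),bool);m[247:287,295:340]=1;k=m&(Z>54.5)&(Z<70)
zs=np.median(Z[k]);v,u=np.nonzero(k);X=onplane('wrist',np.c_[u,v],zs,st)[:,:2]
print(zs,np.percentile(Z[k],[10,90]),cv2.minEnclosingCircle(X.astype(np.float32)),len(u))
print('tail/pawl',np.nanmedian(Z[170:220,310:325]), 'bench',np.nanmedian(Z[300:330,380:420]))
s=read_state();print(s['tcp_pos'],s['time_s'],s['force'])
E
```

```text
59.290139467430706 [57.84189622 60.1356407 ] ((471.8421936035156, -254.75807189941406), 10.931991577148438) 1146
tail/pawl 70.29411084457956 bench 0.3794695947363209
[ 473.21838206 -254.52840639  121.91937474] 3.45 [-0.79288136 -0.49062842 -0.32906067]
```

Call:
send_rows --steps '[-1, 0, 0.012, -0.0012, 0, -1, 0, 0.012, 0, 0, -1, 0, 0.01, 0, 0, -1, 0, 0.005, 0, 0, -1, 0, 0.002, 0, 0, -1, 0, 0, 0, 0, -1, 0, 0, 0, 0, -1, 0, 0, 0, 0]'

```text
time_s: 4.25
tcp_pos: [471.5, -254.9, 79.6]
eef_rot: [[0.133, 0.001, 0.991], [-0.991, -0.0, 0.133], [0.0, -1.0, 0.001]]
force: [0.1, -0.2, -0.7]
finger_gap: -0.1
```

Call:
send_rows --steps '[-1, 0, 0.001, 0, 0, -1, 0, 0.001, 0, 0, -1, 0, 0.001, 0, 0, -1, 0, 0.001, 0, 0, -1, 0, 0, 0, 0, -1, 0, 0, 0, 0, -1, 0, 0, 0, 0, -1, 0, 0, 0, 0]'

```text
time_s: 5.05
tcp_pos: [471.3, -254.8, 75.4]
eef_rot: [[0.133, 0.0, 0.991], [-0.991, -0.0, 0.133], [0.0, -1.0, 0.0]]
force: [0.2, 0.3, -0.8]
finger_gap: 0.1
```

Call:
send_rows --steps '[-1, 0, 0.0005, 0, 0, -1, 0, 0.0005, 0, 0, -1, 0, 0.0005, 0, 0, -1, 0, 0, 0, 0, -1, 0, 0, 0, 0, -1, 0, 0, 0, 0, -1, 0, 0, 0, 0, -1, 0, 0, 0, 0]'

```text
time_s: 5.85
tcp_pos: [471.3, -254.8, 73.8]
eef_rot: [[0.133, 0.0, 0.991], [-0.991, -0.0, 0.133], [0.0, -1.0, 0.0]]
force: [-0.2, 0.1, 0.3]
finger_gap: -0.2
```

Call:
send_rows --steps '[-1, 0, 0.0005, 0, 0, -1, 0, 0.0005, 0, 0, -1, 0, 0, 0, 0, -1, 0, 0, 0, 0, -1, 0, 0, 0, 0, -1, 0, 0, 0, 0, -1, 0, 0, 0, 0, -1, 0, 0, 0, 0]'

```text
time_s: 6.65
tcp_pos: [471.4, -254.8, 73.0]
eef_rot: [[0.133, 0.0, 0.991], [-0.991, -0.0, 0.133], [0.0, -1.0, 0.0]]
force: [-0.9, 0.9, 5.9]
finger_gap: -0.1
```

Call:
send_rows --steps '[-1, 0, 0.0005, 0, 0, -1, 0, 0.0005, 0, 0, -1, 0, 0, 0, 0, -1, 0, 0, 0, 0, -1, 0, 0, 0, 0, -1, 0, 0, 0, 0, -1, 0, 0, 0, 0, -1, 0, 0, 0, 0]'

```text
time_s: 7.45
tcp_pos: [471.4, -254.9, 72.1]
eef_rot: [[0.133, 0.0, 0.991], [-0.991, -0.0, 0.133], [0.0, -1.0, 0.0]]
force: [-1.9, 0.9, 7.7]
finger_gap: 0.1
```

Call:
send_rows --steps '[-1, 0, 0.0004, 0, 0, -1, 0, 0.0004, 0, 0, -1, 0, 0, 0, 0, -1, 0, 0, 0, 0, -1, 0, 0, 0, 0, -1, 0, 0, 0, 0, -1, 0, 0, 0, 0, -1, 0, 0, 0, 0]'

```text
time_s: 8.25
tcp_pos: [471.4, -254.8, 71.4]
eef_rot: [[0.133, 0.0, 0.991], [-0.991, -0.0, 0.133], [0.0, -1.0, 0.0]]
force: [-1.7, 0.6, 7.6]
finger_gap: -0.2
```

```bash
python3 - <<'E'
from h import *
s=read_state();print(s['time_s'],s['tcp_pos'],s['force'],s['ft_torque'])
p,d=camera('wrist');np.savez('pics/w3.npz',p=p,d=d,R=s['eef_rot'],t=s['tcp_pos']);cv2.imwrite('pics/w3.png',p[:,:,::-1])
E
```

```text
8.25 [ 471.42413844 -254.82195754   71.35370041] [-1.70536651  0.58026748  7.64489405] [0.24817415 0.26019187 0.00169746]
```

View pics/w3.png

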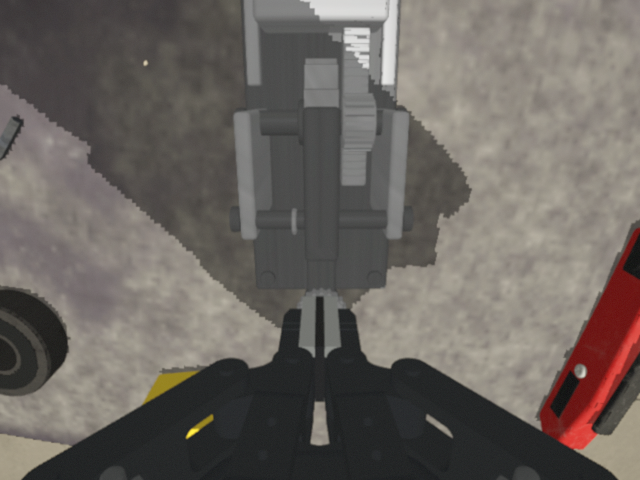

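Call:
send_rows --steps '[-1, 0, 0.0005, 0, 0, -1, 0, 0.0005, 0, 0, -1, 0, 0, 0, 0, -1, 0, 0, 0, 0, -1, 0, 0, 0, 0, -1, 0, 0, 0, 0, -1, 0, 0, 0, 0, -1, 0, 0, 0, 0]'

```text
time_s: 9.1
tcp_pos: [471.4, -254.8, 70.3]
eef_rot: [[0.133, 0.0, 0.991], [-0.991, -0.0, 0.133], [0.0, -1.0, 0.0]]
force: [-1.6, 0.9, 7.7]
finger_gap: -0.0
```

Call:
send_rows --steps '[-1, 0, 0.0004, 0, 0, -1, 0, 0.0004, 0, 0, -1, 0, 0, 0, 0, -1, 0, 0, 0, 0, -1, 0, 0, 0, 0, -1, 0, 0, 0, 0, -1, 0, 0, 0, 0, -1, 0, 0, 0, 0]'

```text
time_s: 9.9
tcp_pos: [471.4, -254.8, 69.4]
eef_rot: [[0.133, 0.0, 0.991], [-0.991, -0.0, 0.133], [0.0, -1.0, 0.0]]
force: [-1.5, 2.0, 5.2]
finger_gap: 0.1
```

```bash
cat > jaw.py <<'E'
from h import *
import sys
s=read_state();print(s['time_s'],s['tcp_pos'],s['force'])
p,d=camera('side');cv2.imwrite(sys.argv[1],cv2.resize(p[200:310,300:400],None,fx=5,fy=5,interpolation=cv2.INTER_CUBIC)[:,:,::-1])
E
python3 jaw.py pics/j1.png
```

```text
9.9 [ 471.40436117 -254.82155011   69.44482422] [-1.45586532  1.9789786   5.23598438]
```

View pics/j1.png

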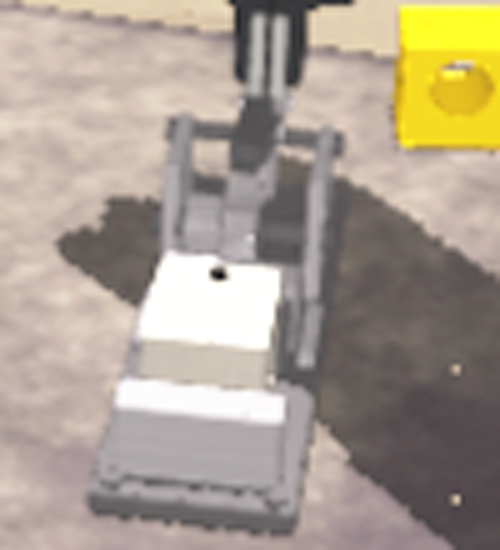

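Call:
send_rows --steps '[-1, 0, 0.0003, 0, 0, -1, 0, 0.0003, 0, 0, -1, 0, 0, 0, 0, -1, 0, 0, 0, 0, -1, 0, 0, 0, 0, -1, 0, 0, 0, 0, -1, 0, 0, 0, 0, -1, 0, 0, 0, 0]'

```text
time_s: 10.75
tcp_pos: [471.4, -254.8, 68.9]
eef_rot: [[0.133, 0.0, 0.991], [-0.991, -0.0, 0.133], [0.0, -1.0, 0.0]]
force: [-1.1, 1.2, 5.3]
finger_gap: 0.0
```

```bash
cat > jw.py <<'E'
from h import *
import sys
s=read_state();print(s['time_s'],s['tcp_pos'],s['force'])
p,d=camera('wrist');cv2.imwrite(sys.argv[1],p[:320,180:460][:,:,::-1])
P=cloud('wrist',d,s)
yc=np.array([.1323,-.9912]);o=np.array([450.4,-92.9])
for v in range(0,90,6):
    q=P[v,290];print(v,round(float((q[:2]-o)@yc),1),round(float(q[2]),1),end=' | ')
E
python3 jw.py pics/k1.png
```

```text
10.75 [ 471.39234752 -254.78147957   68.85918694] [-1.10643884  1.15259359  5.3205421 ]
0 42.3 27.2 | 6 44.4 27.1 | 12 49.2 40.6 | 18 51.2 40.3 | 24 53.1 40.2 | 30 55.4 41.9 | 36 57.2 40.2 | 42 59.5 42.3 | 48 61.4 40.5 | 54 63.4 40.6 | 60 64.8 32.7 | 66 65.3 10.2 | 72 67.8 10.3 | 78 70.3 10.1 | 84 72.8 8.9 |
```

View pics/k1.png

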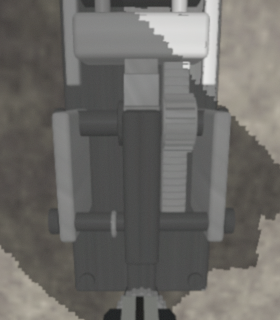

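Call:
send_rows --steps '[-1, 0, 0, 0, 0, -1, 0, 0, 0, 0, -1, 0, 0, 0, 0, -1, 0, 0, 0, 0, -1, 0, 0, 0, 0, -1, 0, 0, 0, 0, -1, 0, 0, 0, 0, -1, 0, 0, 0, 0]'

```text
time_s: 11.6
tcp_pos: [471.4, -254.8, 68.9]
eef_rot: [[0.133, 0.0, 0.991], [-0.991, -0.0, 0.133], [0.0, -1.0, 0.0]]
force: [-0.8, 1.4, 6.0]
finger_gap: -0.3
```

Call:
send_rows --steps '[-1, 0, 0, 0, 0, -1, 0, 0, 0, 0, -1, 0, 0, 0, 0, -1, 0, 0, 0, 0, -1, 0, 0, 0, 0, -1, 0, 0, 0, 0, -1, 0, 0, 0, 0, -1, 0, 0, 0, 0]'

```text
time_s: 12.4
tcp_pos: [471.4, -254.8, 68.9]
eef_rot: [[0.133, 0.0, 0.991], [-0.991, -0.0, 0.133], [0.0, -1.0, 0.0]]
force: [-1.0, 1.1, 7.1]
finger_gap: -0.1
```

```bash
python3 jw.py pics/k2.png
```

```text
12.4 [ 471.43640335 -254.775115     68.87446412] [-1.0152219   1.05311779  7.0615429 ]
0 45.0 39.6 | 6 47.1 40.2 | 12 49.4 41.4 | 18 50.4 36.0 | 24 50.4 24.0 | 30 50.6 10.9 | 36 55.2 26.4 | 42 59.3 40.9 | 48 61.5 41.4 | 54 63.6 42.3 | 60 65.6 42.0 | 66 67.7 42.0 | 72 69.8 41.8 | 78 71.9 40.9 | 84 73.4 24.3 |
```

Call:
send_rows --steps '[-1, 0, 0, 0, 0, -1, 0, 0, 0, 0, -1, 0, 0, 0, 0, -1, 0, 0, 0, 0, -1, 0, 0, 0, 0, -1, 0, 0, 0, 0, -1, 0, 0, 0, 0, -1, 0, 0, 0, 0]'

```text
time_s: 13.25
tcp_pos: [471.4, -254.8, 68.9]
eef_rot: [[0.133, 0.0, 0.991], [-0.991, -0.0, 0.133], [0.0, -1.0, 0.0]]
force: [-1.3, 1.1, 5.8]
finger_gap: -0.0
```

```bash
python3 jw.py pics/k3.png
```

```text
13.25 [ 471.39834893 -254.79158938   68.85800359] [-1.27150767  1.11737953  5.83142267]
0 45.1 40.0 | 6 47.1 39.8 | 12 48.9 38.9 | 18 50.1 34.6 | 24 50.7 25.5 | 30 50.7 11.3 | 36 55.0 24.8 | 42 59.4 41.2 | 48 61.5 42.1 | 54 63.6 42.0 | 60 65.6 41.8 | 66 67.6 40.7 | 72 69.8 42.0 | 78 71.9 41.0 | 84 73.4 23.5 |
```

View pics/k3.png

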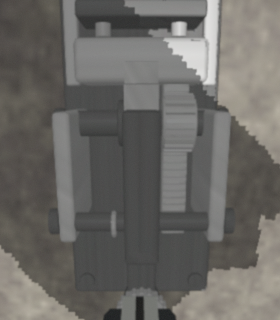

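Call:
send_rows --steps '[-1, 0, -0.01, 0, 0, -1, 0, -0.03, 0, 0, -1, 0, -0.045, 0, 0, 1, -0.035, -0.03, 0, 0, 1, -0.04, -0.025, 0, 0, 1, -0.045, -0.02, 0, 0, 1, -0.045, -0.02, 0, 0, 1, -0.045, 0, 0, 0]'

```text
time_s: 14.1
tcp_pos: [443.8, -45.3, 251.5]
eef_rot: [[0.132, 0.005, 0.991], [-0.991, -0.001, 0.132], [0.002, -1.0, 0.005]]
force: [0.4, -0.3, 0.2]
finger_gap: 72.2
```

Call:
send_rows --steps '[1, -0.025, 0, 0, 0, 1, 0, 0, 0, 0, 1, 0, 0, 0, 0, 1, 0, 0, 0, 0, 1, 0, 0, 0, 0, 1, 0, 0, 0, 0, 1, 0, 0, 0, 0, 1, 0, 0, 0, 0]'

```text
time_s: 14.9
tcp_pos: [440.1, -22.1, 248.5]
eef_rot: [[0.132, -0.0, 0.991], [-0.991, 0.0, 0.132], [-0.0, -1.0, -0.0]]
force: [0.1, 1.6, -0.3]
finger_gap: 85.4
```

```bash
python3 - <<'E'
from h import *
s=read_state();print(s['time_s'],s['tcp_pos'],s['eef_rot'],s['force'])
p,d=camera('wrist');np.savez('pics/w4.npz',p=p,d=d,R=s['eef_rot'],t=s['tcp_pos']);cv2.imwrite('pics/w4.png',p[:,:,::-1])
E
```

```text
14.9 [440.13709692 -22.08732036 248.53832207] [[ 1.32251009e-01 -1.39000059e-04  9.91216248e-01]
 [-9.91216258e-01  7.71219902e-06  1.32251012e-01]
 [-2.60273554e-05 -9.99999990e-01 -1.36759172e-04]] [ 0.11850713  1.57487076 -0.32554485]
```

View pics/w4.png

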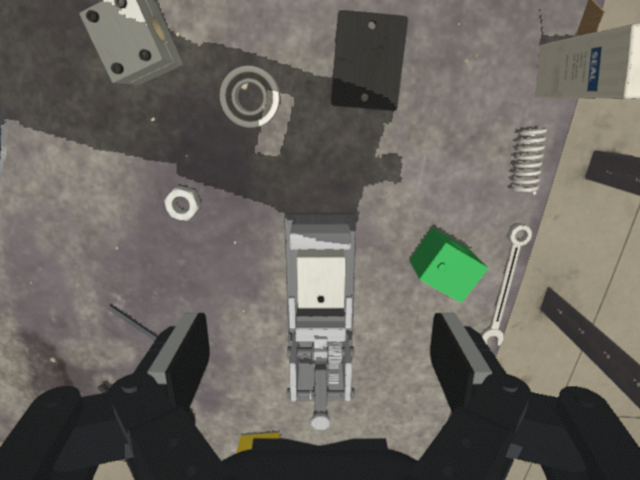

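```bash
python3 - <<'E'
from h import *
z=np.load('pics/w4.npz');p=z['p'];d=z['d'];st=dict(eef_rot=z['R'],tcp_pos=z['t']);P=cloud('wrist',d,st);Z=P[:,:,2]
g=cv2.cvtColor(p,cv2.COLOR_RGB2GRAY)
print(g[20:100:10,345:400:8], Z[20:100:10,345:400:8].round(0))
k=((Z>4)&(Z<13)&(g<75)).astype(np.uint8);k[:,:320]=0;k[:,425:]=0;k[125:]=0
k=cv2.morphologyEx(cv2.morphologyEx(k,cv2.MORPH_CLOSE,np.ones((5,5))),cv2.MORPH_OPEN,np.ones((9,9)))
c=max(cv2.findContours(k,cv2.RETR_EXTERNAL,cv2.CHAIN_APPROX_NONE)[0],key=cv2.contourArea)
px=cv2.minAreaRect(c);print('px',cv2.boxPoints(px).round(1).tolist())
X=onplane('wrist',c.reshape(-1,2),8,st)[:,:2];print('plate',cv2.minAreaRect(X.astype(np.float32)))
m=np.zeros_like(k);m[250:315,288:355]=1;q=(m>0)&(Z>53)&(Z<67);v,u=np.nonzero(q)
X=onplane('wrist',np.c_[u,v],61,st)[:,:2];print('block',np.median(Z[q]),cv2.minAreaRect(X.astype(np.float32)))
# row profile along clamp
print([(v,P[v,318].round(0).tolist()) for v in range(240,345,5)])
S=cloud('side',np.load('pics/side0_d.npy')).reshape(-1,3)
n=(S[:,2]>30)&(S[:,2]<300)&(S[:,0]>380)&(S[:,0]<560)&(S[:,1]>20)&(S[:,1]<400)
print('box',n.sum(),np.percentile(S[n],[0,2,50,98,100],axis=0).round(0).tolist())
E
```

```text
[[59 59 57 51 56 57 56]
 [58 59 55 57 58 53 59]
 [58 58 56 56 56 57 58]
 [58 56 57 55 53 56 60]
 [55 54 56 55 56 56 58]
 [59 58 55 57 60 57 58]
 [58 59 58 57 57 56 57]
 [33 35 32 41 57 56 56]] [[ 7.  7.  7.  8.  9.  8.  9.]
 [ 8.  8.  8.  8.  8.  8.  9.]
 [ 8.  9.  9.  7.  9.  9.  8.]
 [ 7.  9.  8.  7.  9.  7.  7.]
 [ 8.  9.  8.  9.  8.  8.  7.]
 [ 9.  9.  7.  8.  8.  8.  8.]
 [ 9.  8.  8.  8.  8. 10.  8.]
 [ 9.  9.  8.  8.  7.  8.  7.]]
px [[329.79998779296875, 105.5999984741211], [337.79998779296875, 9.699999809265137], [407.20001220703125, 15.5], [399.20001220703125, 111.4000015258789]]
plate ((466.4657897949219, 97.93531799316406), (59.596553802490234, 78.89308166503906), 3.2333788871765137)
block 58.20686728755442 ((450.1089172363281, -90.54419708251953), (41.47039794921875, 50.9085578918457), 8.088505744934082)
[(240, [444.0, -59.0, 41.0]), (245, [444.0, -64.0, 40.0]), (250, [445.0, -70.0, 39.0]), (255, [445.0, -69.0, 52.0]), (260, [445.0, -72.0, 57.0]), (265, [446.0, -76.0, 58.0]), (270, [446.0, -81.0, 57.0]), (275, [447.0, -86.0, 59.0]), (280, [448.0, -91.0, 58.0]), (285, [448.0, -96.0, 58.0]), (290, [449.0, -101.0, 58.0]), (295, [450.0, -106.0, 58.0]), (300, [450.0, -109.0, 62.0]), (305, [451.0, -115.0, 59.0]), (310, [454.0, -137.0, 30.0]), (315, [454.0, -138.0, 37.0]), (320, [454.0, -142.0, 41.0]), (325, [455.0, -150.0, 36.0]), (330, [456.0, -153.0, 40.0]), (335, [457.0, -158.0, 42.0]), (340, [457.0, -160.0, 48.0])]
box 15861 [[380.0, 191.0, 30.0], [384.0, 194.0, 32.0], [471.0, 319.0, 79.0], [556.0, 326.0, 115.0], [560.0, 327.0, 118.0]]
```

```bash
python3 - <<'E'
from h import *
S=cloud('scene',np.load('pics/scene0_d.npy'))
for uv in [(350,125),(380,130),(340,160),(385,160),(320,120),(380,230),(180,165),(110,210),(130,170)]: print(uv,S[uv[1],uv[0]].round(0))
E
```

```text
(350, 125) [1372.  939. -124.]
(380, 130) [1440.  824. -128.]
(340, 160) [1154.  700. -163.]
(385, 160) [1422.  762. -235.]
(320, 120) [1313. 1076. -125.]
(380, 230) [1407.  754. -545.]
(180, 165) [423. 320.  87.]
(110, 210) [222. 197.  70.]
(130, 170) [303. 312. 103.]
```

Call:
send_rows --steps '[1, 0.035, 0.02, 0.0009, 0, 1, 0.0359, 0.02, 0, 0, 1, 0, 0.04, 0, 0, 1, 0, 0.04, 0, 0, 1, 0, 0.035, 0, 0, 1, 0, 0.02, 0, 0, 1, 0, 0, 0, 0, 1, 0, 0, 0, 0]' --force 60

```text
time_s: 15.75
tcp_pos: [450.7, -92.1, 74.1]
eef_rot: [[0.133, 0.0, 0.991], [-0.991, -0.0, 0.133], [0.0, -1.0, 0.0]]
force: [0.7, 1.3, 0.0]
finger_gap: 85.2
```

```bash
python3 - <<'E'
from h import *
s=read_state();print(s['time_s'],s['tcp_pos'],s['force'])
p,d=camera('wrist');cv2.imwrite('pics/w5.png',p[:,:,::-1])
E
```

```text
15.75 [450.7316634  -92.10736507  74.08665234] [0.7217458  1.25248482 0.01672654]
```

View pics/w5.png

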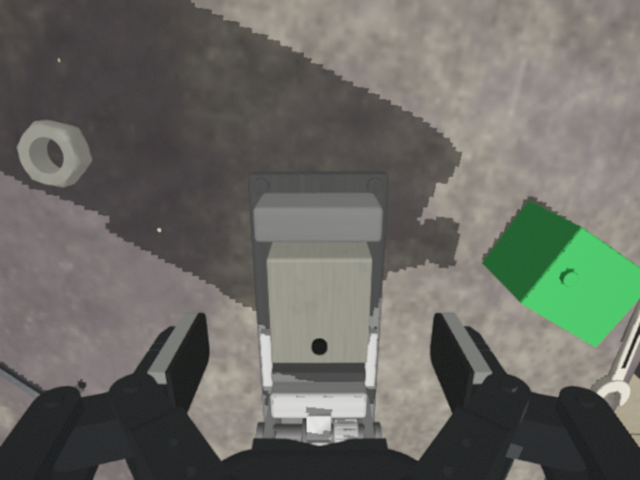

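Call:
send_rows --steps '[1, 0, 0.015, 0, 0, 1, 0, 0.014, 0, 0, 1, 0, 0.01, 0, 0, 1, 0, 0, 0, 0, -1, 0, 0, 0, 0, -1, 0, 0, 0, 0, -1, 0, 0, 0, 0, -1, 0, 0, 0, 0]' --force 60

```text
time_s: 16.6
tcp_pos: [450.7, -92.1, 35.3]
eef_rot: [[0.133, 0.001, 0.991], [-0.991, -0.0, 0.133], [0.0, -1.0, 0.001]]
force: [-2.2, -1.0, 7.6]
finger_gap: 41.4
```

Call:
send_rows --steps '[-1, 0, 0, 0, 0, -1, 0, 0, 0, 0, -1, 0, 0, 0, 0, -1, 0, 0, 0, 0, -1, 0, 0, 0, 0, -1, 0, 0, 0, 0, -1, 0, 0, 0, 0, -1, 0, 0, 0, 0]'

```text
time_s: 17.4
tcp_pos: [450.7, -92.1, 35.3]
eef_rot: [[0.133, 0.001, 0.991], [-0.991, -0.0, 0.133], [0.0, -1.0, 0.001]]
force: [-1.2, 0.9, 8.0]
finger_gap: 41.4
```

Call:
send_rows --steps '[-1, 0, -0.005, 0, 0, -1, 0, -0.01, 0, 0, -1, 0, -0.02, 0, 0, -1, 0, -0.025, 0, 0, -1, 0, -0.02, 0, 0, -1, 0, 0, 0, 0, -1, 0, 0, 0, 0, -1, 0, 0, 0, 0]'

```text
time_s: 18.2
tcp_pos: [449.8, -91.7, 113.7]
eef_rot: [[0.133, -0.002, 0.991], [-0.991, 0.001, 0.133], [-0.001, -1.0, -0.002]]
force: [-0.8, 1.2, -3.1]
finger_gap: 41.5
```

```bash
python3 - <<'E'
from h import *
s=read_state();print(s['time_s'],s['tcp_pos'],s['eef_rot'],s['force'],s['finger_gap'])
p,d=camera('wrist');np.savez('pics/w6.npz',p=p,d=d,R=s['eef_rot'],t=s['tcp_pos']);cv2.imwrite('pics/w6.png',p[:,:,::-1])
p,d=camera('side');cv2.imwrite('pics/s6.png',cv2.resize(p[120:360,220:460],None,fx=2.5,fy=2.5)[:,:,::-1]);np.save('pics/s6_d.npy',d)
E
```

```text
18.2 [449.75549583 -91.74955997 113.69677634] [[ 1.32638977e-01 -1.68132790e-03  9.91162991e-01]
 [-9.91164081e-01  5.98607721e-04  1.32640138e-01]
 [-8.16329383e-04 -9.99998407e-01 -1.58707310e-03]] [-0.84807194  1.16431077 -3.10522163] 41.50789739800981
```

View pics/w6.png

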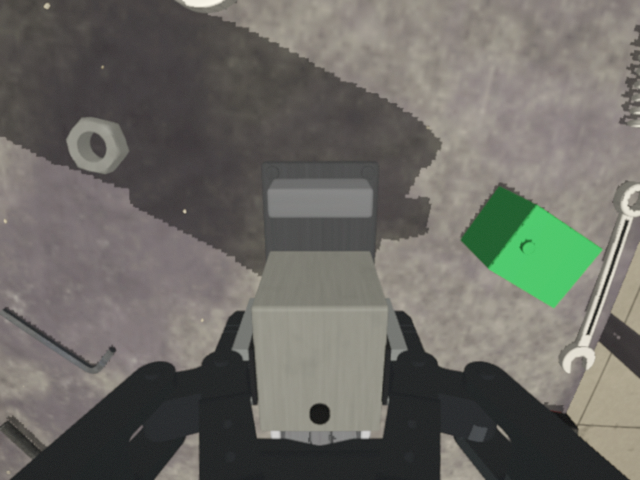

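View pics/s6.png

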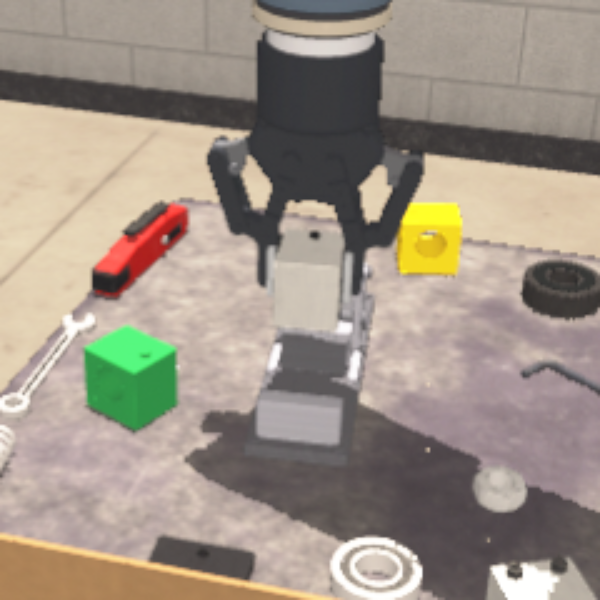

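```bash
python3 - <<'E'
from h import *
z=np.load('pics/w6.npz');st=dict(eef_rot=z['R'],tcp_pos=z['t']);P=cloud('wrist',z['d'],st)
T=(P-z['t'])@z['R']   # tool coords
Y=T[:,:,1];k=(abs(Y+25.7)<5);k[:290]=0;k[445:]=0;k[:,:245]=0;k[:,395:]=0
v,u=np.nonzero(k);print(np.median(Y[k]),len(v))
top=-25.7
X=onplane('wrist',np.c_[u,v],z['t'][2]-top,st);Q=(X-z['t'])@z['R']
print(np.percentile(Q[:,0],[0,.5,1,50,99,99.5,100]),np.percentile(Q[:,2],[0,1,50,99,100]))
print(v.min(),v.max())
s=read_state();print(s['tcp_pos'],s['time_s'])
E
```

```text
-22.996848698078825 17447
[-27.19826106 -26.52566394 -26.19906978  -4.46786338  21.61258774
  22.03311613  22.17279737] [-23.9718345  -22.74780129  -0.27703603  21.91547244  23.12427908]
302 430
[449.88047091 -91.81130855 113.68636654] 18.3
```

Call:
send_rows --steps '[-1, -0.02, 0, 0.0045, 0, -1, -0.036, 0, 0.0081, 0, -1, -0.036, 0, 0.0081, 0, -1, -0.036, 0, 0.0081, 0, -1, -0.036, 0, 0.0081, 0, -1, -0.0206, 0, 0.0047, 0, -1, 0, 0, 0, 4.5, -1, 0, 0, 0, 0]'

```text
time_s: 19.1
tcp_pos: [466.7, 97.0, 113.8]
eef_rot: [[0.054, -0.001, 0.999], [-0.999, -0.0, 0.054], [0.0, -1.0, -0.001]]
force: [0.9, 0.2, -3.6]
finger_gap: 41.5
```

Call:
send_rows --steps '[-1, 0, 0.02, 0, 0, -1, 0, 0.02, 0, 0, -1, 0, 0.01, 0, 0, -1, 0, 0.01, 0, 0, -1, 0, 0, 0, 0, -1, 0, 0, 0, 0, -1, 0, 0, 0, 0, -1, 0, 0, 0, 0]'

```text
time_s: 19.9
tcp_pos: [467.5, 96.5, 55.1]
eef_rot: [[0.055, 0.001, 0.999], [-0.999, 0.0, 0.055], [-0.0, -1.0, 0.001]]
force: [-0.1, 0.9, -4.1]
finger_gap: 41.4
```

```bash
python3 - <<'E'
from h import *
s=read_state();print(s['time_s'],s['tcp_pos'],s['eef_rot'],s['force'],s['finger_gap'])
p,d=camera('wrist');cv2.imwrite('pics/w7.png',p[:,:,::-1])
p,d=camera('side');cv2.imwrite('pics/s7.png',cv2.resize(p[200:400,200:440],None,fx=3,fy=3)[:,:,::-1])
E
```

```text
19.9 [467.50638793  96.52008828  55.13970064] [[ 5.46163781e-02  1.03350921e-03  9.98506877e-01]
 [-9.98507410e-01  1.12416119e-04  5.46162909e-02]
 [-5.58018287e-05 -9.99999460e-01  1.03810637e-03]] [-0.10743454  0.85487087 -4.11563746] 41.36886775557065
```

View pics/w7.png

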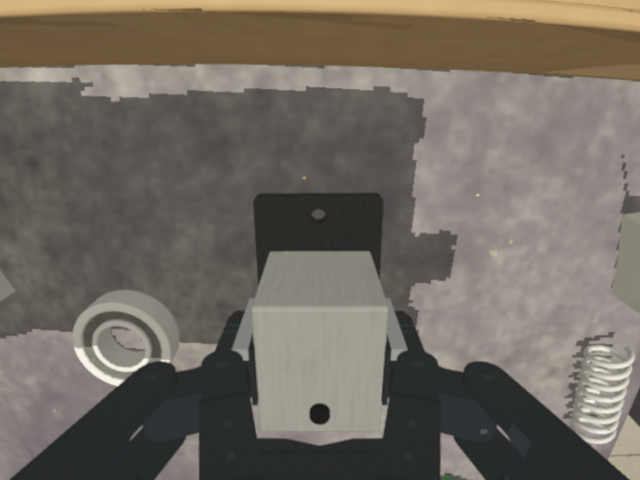

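View pics/s7.png

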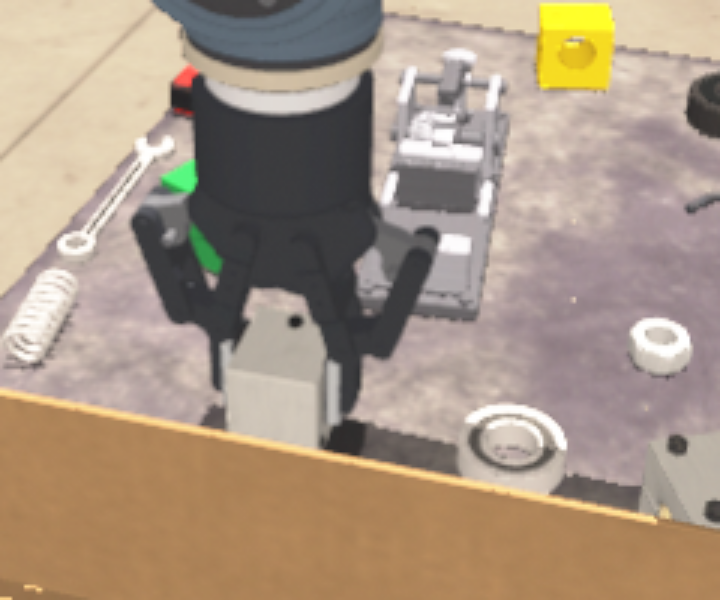

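Call:
send_rows --steps '[-1, 0, 0.01, 0, 0, -1, 0, 0.005, 0, 0, -1, 0, 0.003, 0, 0, -1, 0, 0.0015, 0, 0, -1, 0, 0.0005, 0, 0, -1, 0, 0, 0, 0, -1, 0, 0, 0, 0, -1, 0, 0, 0, 0]'

```text
time_s: 20.8
tcp_pos: [467.3, 96.5, 34.7]
eef_rot: [[0.054, 0.0, 0.999], [-0.999, 0.0, 0.054], [-0.0, -1.0, 0.0]]
force: [0.2, -0.2, -2.4]
finger_gap: 41.1
```

Call:
send_rows --steps '[-1, 0, 0.0005, 0, 0, -1, 0, 0.0005, 0, 0, -1, 0, 0, 0, 0, -1, 0, 0, 0, 0, -1, 0, 0, 0, 0, -1, 0, 0, 0, 0, -1, 0, 0, 0, 0, -1, 0, 0, 0, 0]'

```text
time_s: 21.6
tcp_pos: [467.2, 96.5, 33.6]
eef_rot: [[0.055, 0.0, 0.999], [-0.999, 0.0, 0.055], [-0.0, -1.0, 0.0]]
force: [-0.7, -0.2, -2.8]
finger_gap: 41.5
```

Call:
send_rows --steps '[-1, 0, 0.0004, 0, 0, -1, 0, 0.0003, 0, 0, -1, 0, 0, 0, 0, -1, 0, 0, 0, 0, -1, 0, 0, 0, 0, -1, 0, 0, 0, 0, -1, 0, 0, 0, 0, -1, 0, 0, 0, 0]'

```text
time_s: 22.4
tcp_pos: [467.2, 96.5, 33.3]
eef_rot: [[0.054, 0.0, 0.999], [-0.999, 0.0, 0.054], [-0.0, -1.0, 0.0]]
force: [-2.7, -0.4, 5.9]
finger_gap: 41.1
```

Contact with the plate (−3 → +6 N, at the predicted height). Releasing.

Call:
send_rows --steps '[0.1, 0, 0, 0, 0, 0.2, 0, 0, 0, 0, 0.3, 0, 0, 0, 0, 0.45, 0, 0, 0, 0, 0.45, 0, 0, 0, 0, 0.45, 0, 0, 0, 0, 0.45, 0, 0, 0, 0, 0.45, 0, 0, 0, 0]'

```text
time_s: 23.2
tcp_pos: [467.2, 96.5, 32.9]
eef_rot: [[0.054, -0.0, 0.999], [-0.999, 0.0, 0.054], [-0.0, -1.0, -0.0]]
force: [-0.5, 0.0, 0.5]
finger_gap: 62.0
```

Call:
send_rows --steps '[0.45, 0, -0.01, 0, 0, 0.45, 0, -0.02, 0, 0, 0.45, 0, -0.03, 0, 0, 0.45, 0, -0.04, 0, 0, 0.45, 0, -0.04, 0, 0, 0.45, 0, -0.04, 0, 0, 0.45, 0, -0.02, 0, 0, 0.45, 0, 0, 0, 0]'

```text
time_s: 24.0
tcp_pos: [468.2, 96.6, 236.3]
eef_rot: [[0.055, 0.006, 0.998], [-0.999, 0.001, 0.055], [-0.0, -1.0, 0.006]]
force: [0.5, 0.4, -0.3]
finger_gap: 61.8
```

Call:
send_rows --steps '[0.45, -0.03, 0, 0, 0, 0.45, -0.03, 0, 0, 0, 0.45, 0, 0, 0, 0, 0.45, 0, 0, 0, 0, 0.45, 0, 0, 0, 0, 0.45, 0, 0, 0, 0, 0.45, 0, 0, 0, 0, 0.45, 0, 0, 0, 0]'

```text
time_s: 24.8
tcp_pos: [463.9, 156.1, 232.9]
eef_rot: [[0.054, -0.0, 0.999], [-0.999, -0.0, 0.054], [0.0, -1.0, -0.0]]
force: [0.4, 0.1, 0.5]
finger_gap: 61.9
```

```bash
python3 - <<'E'
from h import *
s=read_state();print(s['time_s'],s['tcp_pos'],s['eef_rot'][:,1],s['force'],s['finger_gap'])
p,d=camera('wrist');cv2.imwrite('pics/w8.png',p[:,:,::-1])
P=cloud('wrist',d,s);Z=P[:,:,2];k=(Z>50)&(Z<66);k[:,:200]=0;k[:,440:]=0
n,l,stt,c=cv2.connectedComponentsWithStats(k.astype(np.uint8))
for i in range(1,n):
    if stt[i,4]>500:
        v,u=np.nonzero(l==i);X=onplane('wrist',np.c_[u,v],59,s)[:,:2];print(stt[i],np.median(Z[l==i]),cv2.minAreaRect(X.astype(np.float32)))
E
```

```text
24.8 [463.92690188 156.05427143 232.88777578] [-4.21334502e-05 -2.37114498e-05 -9.99999999e-01] [0.38090278 0.07015245 0.47823163] 61.895560167393256
[200 155 240   7 697] 57.50060958119451 ((461.71405029296875, 196.7886505126953), (183.12611389160156, 2.973391056060791), 2.0948007106781006)
[ 295  249   50   55 2697] 56.20485451254814 ((466.9300842285156, 98.08647155761719), (41.57331085205078, 49.94200897216797), 3.039377212524414)
```

View pics/w8.png

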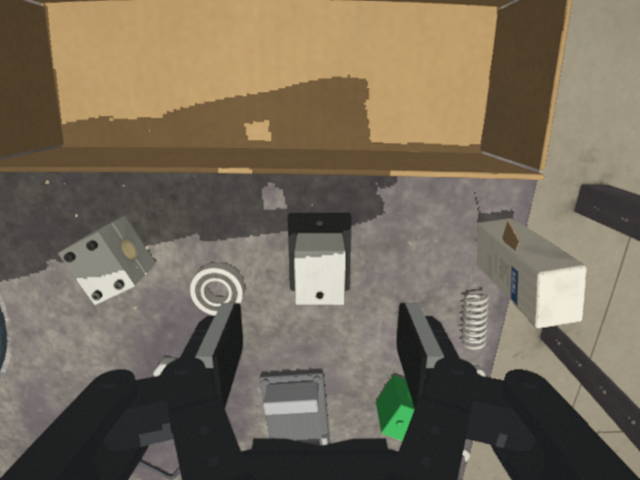

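```bash
python3 -c "
from plant import *
print(hand_in())"
```

```text
the job is handed in; nothing more can be done
None
```

I released the clamp, lifted the block out and stood it upright in the middle of the black plate. I handed the job in at about 25 s; no verdict was reported.

**Pressing:** I found the screw by touch, with the fingertips at about 59 to 60 mm, and pressed it down in small steps. The highest force read was about 8 N, though I only had readings between moves. The force dropped as the wheel came free. I held the screw down until two readings about 0.85 s apart showed the jaw's back face at y = 73 mm. That is the full 22 mm of travel.

**Placing:** The block touched the plate at the predicted height, with the force going from about −3 N to +6 N. I then opened the fingers and withdrew.

**Last checks:**
- **Position:** the block's centre measured (466.9, 98.1) mm against (466.5, 97.9) mm for the plate. It is turned 3.0°, the plate 3.2°.
- **Height:** the block's top read 56 mm against the 59 mm expected. The wrist camera's depth read the block's top about 3 mm low in every view, so I took it as standing flat.
- **Other things:** in the last picture the bearing and spring stand where they were, and the arm touched nothing. This was by eye; I did not measure them again.

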